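# Clip the forceps holders onto the instrument rail

## Robot

A 7-joint arm with a two-finger parallel gripper is mounted at the origin on the work surface. World frame = base frame: x ahead of the robot, y to its left, z up, the work surface at z = 0. Lengths are in m, angles in rad, forces in N, time in s.
With the tool pointing down it reaches from about 0.375 to 0.925 m from the base axis. Payload 3.1 kg.
Tool frame: the origin (TCP) lies between the finger pads; the fingertips stand 19 mm ahead of it and the grasp point (between the pads) is the TCP; z points along the fingers, y is the line along which they close (so a half turn about z gives the same grasp; the last joint's range is limited). The gripper opens to 85 mm and grips with 20 to 120 N. Pads are 22 mm wide; open, the fingers measure 114 mm over their backs; the gripper's body (76 mm by 85 mm) begins 54 mm behind the grasp point. The pads swing forward as they close: fully open they stand 13 mm farther back than shut.
Start: joints at [1.097, 0.383, 0.044, 1.598, -0.018, 1.161, -0.05], TCP at [0.239, -0.605, 0.25] pointing down, gripper open.
Joint ranges: [-2.61, 2.61], [-0.41, 2.15], [-1.48, 1.57], [0, 2.5], [-1.57, 4.71], [0.05, 1.97], [-2.85, 2.85]. Speed limits (rad/s): [2.79, 2.79, 3.14, 3.14, 3.14, 3.14, 3.14].

## Interface

Orientations are given as [roll, pitch, yaw] about the fixed x, y, z axes, in that order (R = Rz(yaw) Ry(pitch) Rx(roll)).
In Python, from bench import env, cams gives the robot as it stands. The module is installed in compiled form; this text tells all that it offers.
- The arm moves only by the tool step_arm, never from a script. Its argument "commands" is a list of rows, each a list of 7 numbers: the shift along the tool's x, y, z in m, then the turn, a rotation vector about the tool's x, y, z in rad, then the opening, from -1 (shut) to 1 (fully open). A call has 1 to 20 rows; each row shifts and turns the commanded pose from where the row before left it, along the tool's axes as they then stand; what a row does not reach is not made up. A row lasts 1/8 s, in which the tool goes at most 62.5 mm and 10.7 degrees, less where a joint would pass 70% of its speed; a pose out of reach is approached as far as the arm can. A call is refused whole if a number of a shift passes 0.0625 or a number of a turn 0.188, either way. A call with a gripper value outside its range is refused whole. The fingers move at their own pace and stop on an object; the grip force is fixed at half the most. Time passes only in rows, so rows that do not move let the fingers close. It gives the time, the measured TCP pose, the force, the opening and the grip force at its end, in the units of the state.
- env.read_state(): the state, without advancing time (a new reading comes with each control period).
- cams.get_image(name): name is "scene" or "top"; returns a dict with "frame" (384x512x3 uint8, red, green, blue), "fx", "fy", "cx", "cy" (pixels), "k1" (the pictures are not rectified: a ray, as slopes to the right and down, at radius r is drawn at 1 + k1 r^2 times it, then the intrinsics apply), "rvec" (rotation vector, rad) and "tvec" (3), from world to camera coordinates, as OpenCV has them. Camera axes: x right, y down, z forward; pixel columns grow to the right and rows downward; lengths in m; the calibration is good to about 2 mm. A picture is of the moment at which its call begins. There is no depth.
- env.close_job(): hands the job in; it is judged then, once.
The state is a dict: "t": time; "qpos": joint angles; "joint_vel": joint speeds; "effort": joint torques, N m; "tool_pos": TCP position; "eef_rot": TCP orientation; "contact_force": force on the tool from outside, world axes, zero at the start; "moment": the same for the moment, N m; "gripper_width": opening from 0.0 (shut) to 1.0 (fully open); "grip_force": force on a finger pad.
Only numpy, scipy, OpenCV 4.12 (cv2) and the standard library are available. Lean on these libraries where they do the work, as an engineer would, in place of code of your own. Each camera call takes 0.05 s, during which the arm holds its last target. There are 200 camera calls.

## Task

Snap the two forceps holders onto the steel rail of the stand, each fully home on the band of its own colour: blue on blue, orange on orange, inside the band, square to the rail and with its wells facing up or leaning out, not hanging over. The lamp bar above the rail is in the way of a straight push down, so push them on slantwise from the front and do not knock the lamp bar; leave the bottle, the jar, the slide box and the beaker where they stand.

Things in the scene. Friction and masses are not known exactly. Their poses are not given: they have to be found in the camera images.
- blue_holder_center (a point): Centre (half-way up) of the blue forceps holder, loose, 105 mm tall, 0.1 kg, at first standing mouth down on the table. z points out of its top, y along the clip's bore; same after half a turn about z. Upper part: blue block, 34 mm along x, 44 along y, from 48 to 105 mm above the underside, two dark wells on top. Best grasped by the y faces (44 mm), some 24 mm above this point.
- blue_holder_bore (a point): Centre of the blue holder's clip bore, on its axis (y), 25 mm above the underside, 80 below the top; lies on the rail's axis when home. The mouth opens along -z between two sprung steel arms: flared tips 36 mm apart inside, lips 18 mm apart, which spring over the 25 mm rail. Takes roughly 8 to 20 N; then the saddle meets the rail. Once on, it keeps the lean at which it was pushed on.
- orange_holder_center (a point): Centre (half-way up) of the orange forceps holder, loose, 105 mm tall, 0.1 kg, at first standing mouth down on the table. z points out of its top, y along the clip's bore; same after half a turn about z. Upper part: orange block, 34 mm along x, 44 along y, from 48 to 105 mm above the underside, two dark wells on top. Best grasped by the y faces (44 mm), some 24 mm above this point.
- orange_holder_bore (a point): Centre of the orange holder's clip bore, on its axis (y), 25 mm above the underside, 80 below the top; lies on the rail's axis when home. The mouth opens along -z between two sprung steel arms: flared tips 36 mm apart inside, lips 18 mm apart, which spring over the 25 mm rail. Takes roughly 8 to 20 N; then the saddle meets the rail. Once on, it keeps the lean at which it was pushed on.
- blue_holder: The blue holder; origin at the centre of its underside. The lower 48 mm is a grey saddle with two sprung steel arms, 44 mm along y, 48 mm over their flared tips along x.
- orange_holder: The orange holder; origin at the centre of its underside. The lower 48 mm is a grey saddle with two sprung steel arms, 44 mm along y, 48 mm over their flared tips along x.
- blue_bay_axis (a point): Centre of the blue band (64 mm long) painted round the rail: the place of the blue holder. On the rail's axis, 150 mm above the table; axes as the stand's (y along the rail), 65 to 95 mm to either side of the rail's middle (left or right varies). Below, a blue strip on the base plate before it and one behind it show it too.
- orange_bay_axis (a point): Centre of the orange band (64 mm long) painted round the rail: the place of the orange holder. On the rail's axis, 150 mm above the table; axes as the stand's (y along the rail), 65 to 95 mm to either side of the rail's middle (left or right varies). Below, a orange strip on the base plate before it and one behind it show it too.
- stand: Fixed white stand. Origin on the table below the rail's middle; x to the back (away from the robot), y along the rail. Rail: steel, 25 mm diameter, level, axis at x = 0, 150 mm up. Base plate 12 mm thick, x -50 to 120, y -215 to 215 mm. Side plates 12 mm thick at y = -200 and 200, x -10 to 22 mm, 298 mm tall. Its front (-x) is open.
- lamp_bar: Fixed grey lamp bar over the rail. Origin at the centre of its underside, 112 mm above and 6 mm behind the rail's axis, axes as the stand's; 34 mm along x, 412 along y, 36 tall: its front edge stands 11 mm in front of the rail's axis. A tool leaning 35 to 45 degrees from vertical, its body towards the robot, clears it.
- reagent_center (a point): Centre of the loose amber bottle, 60 mm diameter, 140 mm tall, upright on the table between the holders' starts. Leave alone.
- slide_box_center (a point): Centre of the loose grey box with green lid, 87 x 62 x 42 mm, on the table. Leave alone.
- beaker_center (a point): Centre of the loose white open beaker, 70 mm diameter, 90 mm tall. Leave alone.
- jar_center (a point): Centre of the small loose jar with red lid, 52 mm diameter, 65 mm tall, on the robot's side of the holders. Leave alone.

How it is judged:
By the outcome, as a careful person would: the job done as asked, in the order asked, and still so for the second after the job is handed in, with the robot touching nothing.
It also fails if it takes over 61 s, if anything falls off the work surface, if the arm or the gripper's body presses on something with over 40 N, if the wrist force passes 120 N, or if a joint passes its speed limit or range.

## Working session

There is one attempt and no reset: what is moved stays moved. The work goes in short steps, Python scripts to look and compute and a tool call to move; the robot and the scene stay as the last step left them, time stands still between calls to the robot, and variables do not carry over. Pictures are saved under pics/ and viewed, at most 10 in all, crops included, and the job is handed in when it is done.

Besides the shell and the picture viewer there is one more tool, called after ">>>" by a JSON object that holds its "method" and its "body". step_arm: Moves the arm, as the interface text tells. Its arguments: {"type":"object","properties":{"commands":{"type":"array","items":{"type":"array","items":{"type":"number"}}}},"required":["commands"]}

```bash
mkdir -p pics
cat > h.py <<'E'
import numpy as np, cv2
from bench import env, cams
from scipy.spatial.transform import Rotation as R
def K(c): return np.array([[c['fx'],0,c['cx']],[0,c['fy'],c['cy']],[0,0,1]]), np.array([c['k1'],0,0,0,0.])
def ray(c,uv):
    k,d=K(c); p=cv2.undistortPoints(np.array([[uv]],float),k,d)[0,0]
    Rm=cv2.Rodrigues(np.array(c['rvec'],float))[0]; t=np.array(c['tvec'],float).ravel()
    return -Rm.T@t, Rm.T@np.array([p[0],p[1],1])
def atz(c,uv,z):
    o,d=ray(c,uv); return o+d*(z-o[2])/d[2]
def proj(c,P):
    k,d=K(c); return cv2.projectPoints(np.array(P,float).reshape(-1,1,3),np.array(c['rvec'],float),np.array(c['tvec'],float),k,d)[0][:,0]
def save(im,n,s=1): cv2.imwrite('pics/'+n+'.png',cv2.resize(im[:,:,::-1],None,fx=s,fy=s,interpolation=cv2.INTER_CUBIC))
E
python3 - <<'E'
from h import *
for n in('scene','top'):
    c=cams.get_image(n); save(c['frame'],n+'0',1.5); o,d=ray(c,(256,192)); print(n,o.round(3),d.round(2),c['k1'],c['fx'])
s=env.read_state();print(s)
E
```

```text
scene [0.797 0.43  0.934] [-0.33 -0.46 -0.82] -0.03652710775322197 369.0194816679746
top [0.353 0.006 1.244] [ 0.15 -0.01 -0.99] -0.10141202231875948 414.58507984307454
{'t': 0.1, 'qpos': array([ 1.0971858 ,  0.38377616,  0.04384652,  1.59946494, -0.01789582,
        1.16117473, -0.04988197]), 'joint_vel': array([-0.00028451, -0.00102139, -0.00031284, -0.00241446, -0.00151181,
       -0.00134859, -0.00147616]), 'effort': array([ 2.02084455e-03, -4.34726787e+01,  1.02884598e+00, -2.50453109e+01,
        1.08643959e-02,  5.44781622e-03,  1.31901120e-05]), 'tool_pos': array([ 0.23825724, -0.60387116,  0.24897581]), 'eef_rot': array([-3.13916584e+00,  1.36053599e-04,  3.75900294e-01]), 'contact_force': array([ 0.37184407,  0.03784579, -0.49022449]), 'moment': array([-0.00966039, -0.01997524,  0.02387612]), 'grip_force': 0.0, 'gripper_width': 0.9946749537180973}
```

View pics/scene0.png

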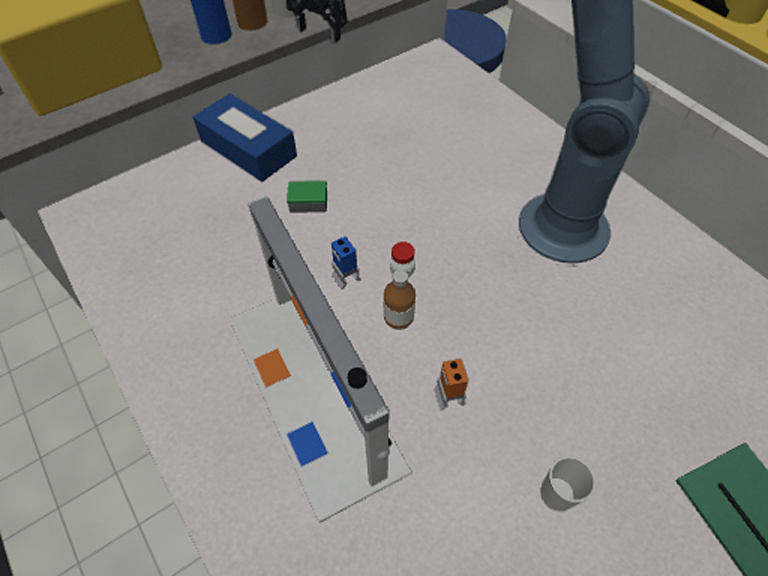

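View pics/top0.png

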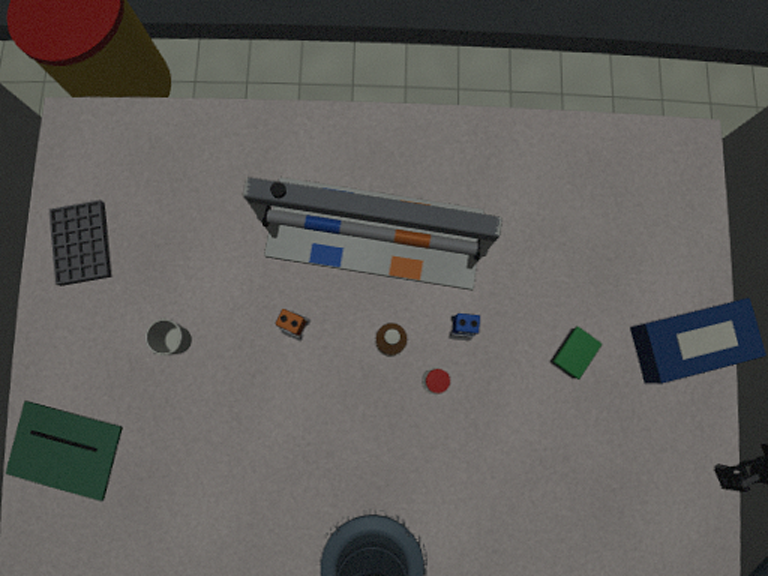

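The scene camera, looking from behind, shows both holders upright, blue near (344,258) and orange near (453,380). In the top view, blue is near (466,324), orange near (291,321), the blue band near (322,224) and the orange band near (412,239). I'll take enlarged crops next.

Run:
```python
from h import *
c=cams.get_image('top'); f=c['frame']
save(f[112:242,150:350],'topc',4)   # px=150+u/4, 112+v/4
c=cams.get_image('scene'); f=c['frame']
save(f[150:280,210:330],'scc',4.6)
```

```text
(no output)
```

View pics/topc.png

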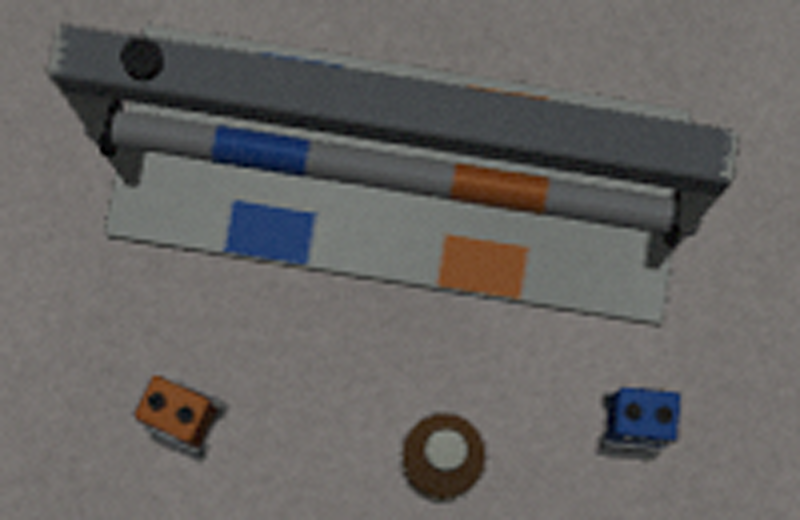

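View pics/scc.png

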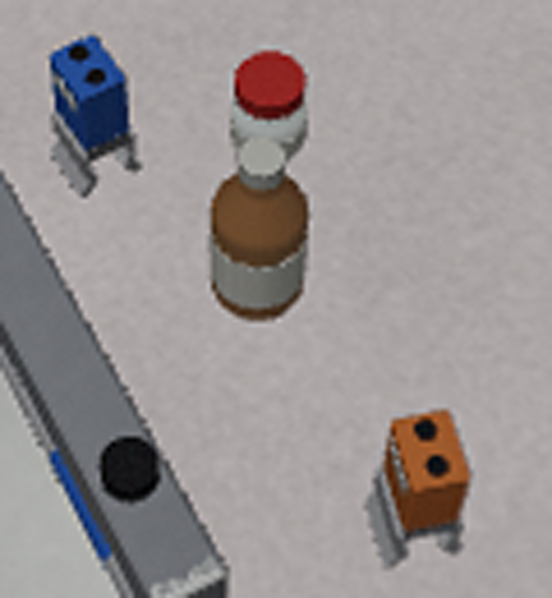

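The crops show the wells, the plate's front corners, the strips and the band ends clearly. I'll use these to fit the stand pose and both holder poses.

```bash
cat > fit.py <<'E'
from h import *
from scipy.optimize import least_squares
T=cams.get_image('top'); S=cams.get_image('scene')
tp=lambda u,v:(150+(u+.5)/4-.5,112+(v+.5)/4-.5)
sp=lambda u,v:(210+(u+.5)/4.6-.5,150+(v+.5)/4.6-.5)
s0=lambda u,v:((u+.5)/1.5-.5,(v+.5)/1.5-.5)
obs=[(T,(-.05,.215,.012),tp(108,236)),(T,(-.05,-.215,.012),tp(660,322)),
(T,(-.011,.206,.298),tp(51,77)),(T,(-.011,-.206,.298),tp(719,182)),
(S,(-.05,.215,.012),s0(410,470)),(S,(.12,.215,.012),s0(320,519)),(S,(.12,-.215,.012),s0(232,324))]
def res(p):
    r=[]
    for c,P,uv in obs:
        x=R.from_euler('z',p[2]).apply(P)+[p[0],p[1],0]
        r+=list(proj(c,x)[0]-uv)
    return np.array(r)
f=least_squares(res,[.6,0,-.1],loss='soft_l1')
print('stand',f.x.round(4),np.degrees(f.x[2])); print(res(f.x).round(1).reshape(-1,2).tolist())
Rs=R.from_euler('z',f.x[2]); o=np.r_[f.x[:2],0]
for n,uv,z in [('bstrip',[(226,252),(309,265),(235,201),(315,212)],.012),('ostrip',[(439,287),(521,299),(445,235),(527,246)],.012),
  ('bband',[(216,126),(306,139),(212,157),(306,173)],.158),('oband',[(455,166),(549,180),(450,197),(547,213)],.158)]:
    print(n,[Rs.inv().apply(atz(T,tp(*q),z)-o).round(4).tolist() for q in uv])
W={'blue':([(633,411),(664,414)],[(79,52),(95,77)]),'orange':([(156,400),(186,414)],[(425,429),(437,466)])}
for n,(a,b) in W.items():
    for c,q,m in((T,a,tp),(S,b,sp)):
        p=[atz(c,m(*u),.105) for u in q]; d=p[1]-p[0]
        print(n,((p[0]+p[1])/2).round(4),'ydir',np.degrees(np.arctan2(d[1],d[0])).round(1),np.linalg.norm(d).round(4))
print('bottle',atz(T,tp(446,450),.14),'jar',atz(T,s0(437,381),.065))
E
python3 fit.py
```

```text
stand [ 0.624   0.0177 -0.1252] -7.1752395898096655
[[-1.5, 0.2], [0.9, 0.3], [-1.6, 0.1], [3.7, 0.2], [1.2, 0.2], [-0.8, 1.2], [-3.0, -4.4]]
bstrip [[-0.0471, 0.12, 0.012], [-0.0473, 0.0564, 0.012], [-0.0072, 0.12, 0.012], [-0.0062, 0.0585, 0.012]]
ostrip [[-0.0488, -0.0432, 0.012], [-0.0484, -0.1057, 0.012], [-0.0086, -0.0416, 0.012], [-0.0073, -0.1044, 0.012]]
bband [[0.0111, 0.1219, 0.158], [0.0116, 0.0604, 0.158], [-0.0105, 0.1209, 0.158], [-0.0117, 0.0566, 0.158]]
oband [[0.0087, -0.0416, 0.158], [0.009, -0.1056, 0.158], [-0.013, -0.0415, 0.158], [-0.0137, -0.1074, 0.158]]
blue [ 0.4699 -0.1645  0.105 ] ydir -94.0 0.0217
blue [ 0.469 -0.163  0.105] ydir 82.8 0.0229
orange [0.4644 0.1654 0.105 ] ydir -113.2 0.023
orange [0.4632 0.167  0.105 ] ydir 67.0 0.0226
bottle [ 0.43752079 -0.02390055  0.14      ] jar [ 0.36144011 -0.11301404  0.065     ]
```

>>> {"method": "step_arm", "body": {"commands": [[0.0418, -0.036, 0, 0, 0, 0, 1], [0.0418, -0.036, 0, 0, 0, 0, 1], [0.0418, -0.036, 0, 0, 0, 0, 1], [0.0418, -0.036, 0, 0, 0, 0, 1], [0.0418, -0.036, 0, 0, 0, 0, 1], [0.0418, -0.036, 0, 0, 0, 0, 1], [0.0418, -0.036, 0, 0, 0, 0, 1], [0.0418, -0.036, 0, 0, 0, 0, 1], [0.0418, -0.036, 0, 0, 0, 0, 1], [0, 0, 0.03, 0, 0, 0.158, 1], [0, 0, 0.02, 0, 0, 0.158, 1], [0, 0, 0, 0, 0, 0.158, 1], [0, 0, 0, 0, 0, 0, 1]]}}

```text
t: 1.92
tool_pos: [0.4695, -0.1651, 0.2001]
eef_rot: [-3.142, 0.0, -0.096]
contact_force: [-0.1, -0.1, 0.8]
gripper_width: 1.0
grip_force: 0.0
```

```bash
cat >> h.py <<'E'
def pose():
    s=env.read_state(); return np.array(s['tool_pos']),R.from_euler('xyz',s['eef_rot']),s
def go(p,r=None):
    "total tool-frame shift and turn from here to world pos p, rotation r"
    P,Q,s=pose(); print('t',s['t'],'P',P.round(4),'rpy',np.degrees(s['eef_rot']).round(1),'F',np.round(s['contact_force'],1),'w',round(s['gripper_width'],3),'q',s['qpos'].round(2))
    print(' shift',Q.inv().apply(np.array(p)-P).round(4),'turn',((Q.inv()*r).as_rotvec().round(4) if r is not None else ''))
def rot(yaw,tilt=0): return R.from_euler('z',yaw,degrees=True)*R.from_euler('x',180,degrees=True)*R.from_euler('y',tilt,degrees=True)
E
python3 -c "
from h import *
go([.4695,-.164,.0765],rot(-5.6))
c=cams.get_image('top');save(c['frame'][150:270,250:400],'g1',5)"
```

```text
t 1.925 P [ 0.4695 -0.1651  0.2001] rpy [-180.     0.    -5.5] F [-0.1 -0.1  0.8] w 1.0 q [ 0.5   0.17 -0.27  2.    0.05  0.99 -1.46]
 shift [-1.000e-04 -1.100e-03  1.236e-01] turn [-0.0001  0.0003  0.0015]
```

View pics/g1.png

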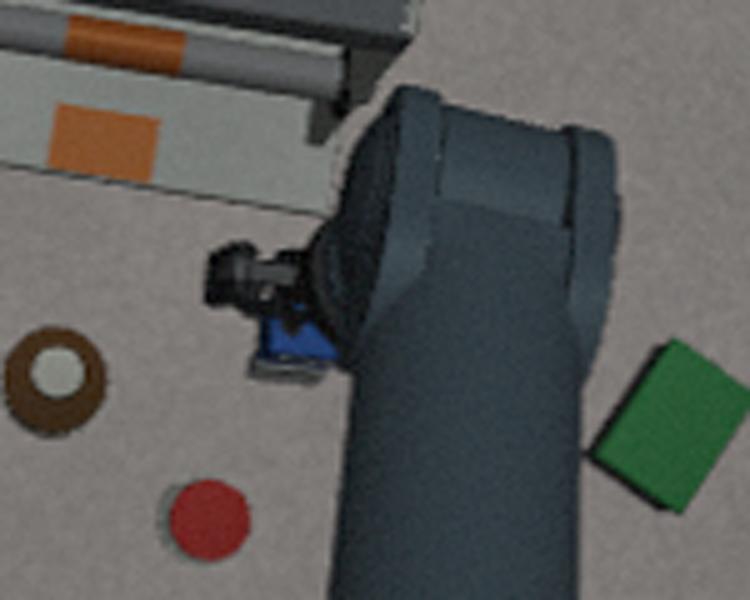

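The gripper is over the blue holder, with the jar, bottle and box clear of it. I'll descend, grip and lift.

>>> {"method": "step_arm", "body": {"commands": [[0, -0.0006, 0.04, 0, 0, 0, 1], [0, -0.0005, 0.04, 0, 0, 0, 1], [0, 0, 0.03, 0, 0, 0, 1], [0, 0, 0.0136, 0, 0, 0, 1], [0, 0, 0, 0, 0, 0, -1], [0, 0, 0, 0, 0, 0, -1], [0, 0, 0, 0, 0, 0, -1], [0, 0, 0, 0, 0, 0, -1], [0, 0, 0, 0, 0, 0, -1], [0, 0, 0, 0, 0, 0, -1]]}}

```text
t: 3.22
tool_pos: [0.4713, -0.1646, 0.0783]
eef_rot: [3.141, -0.003, -0.098]
contact_force: [0.0, 0.1, 5.9]
gripper_width: 0.511
grip_force: 60.7
```

>>> {"method": "step_arm", "body": {"commands": [[0, 0, -0.03, 0, 0, 0, -1], [0, 0, -0.05, 0, 0, 0, -1], [0, 0, -0.06, 0, 0, 0, -1], [0, 0, -0.05, 0, 0, 0, -1], [0, -0.025, 0, 0, 0, 0, -1], [0, -0.0367, 0, 0, 0, 0, -1], [0, -0.0367, 0, 0, 0, 0, -1], [0, -0.0367, 0, 0, 0, 0, -1], [0, -0.0367, 0, 0, 0, 0, -1], [0, -0.0367, 0, 0, 0, 0, -1], [0, -0.0367, 0, 0, 0, 0, -1], [0, -0.0367, 0, 0, 0, 0, -1], [0, 0, 0, 0, 0, 0.038, -1], [0, 0, 0, 0, 0.14, 0, -1], [0, 0, 0, 0, 0.14, 0, -1], [0, 0, 0, 0, 0.14, 0, -1], [0, 0, 0, 0, 0.14, 0, -1], [0, 0, 0, 0, 0.138, 0, -1], [0, 0, 0, 0, 0, 0, -1]]}}

```text
t: 5.6
tool_pos: [0.4941, 0.1153, 0.2639]
eef_rot: [3.134, -0.694, -0.13]
contact_force: [0.3, 0.4, -1.6]
gripper_width: 0.509
grip_force: 60.9
```

```bash
python3 -c "
from h import *
go([.5631,.1158,.2366],rot(-7.8,40))
go([.6013,.1106,.1906],rot(-7.8,40))"
```

```text
t 5.6 P [0.4941 0.1153 0.2639] rpy [179.6 -39.7  -7.4] F [ 0.3  0.4 -1.6] w 0.509 q [ 0.22 -0.18 -0.71  2.32  0.65  0.48 -2.73]
 shift [ 0.0352 -0.0099  0.0646] turn [0.0034 0.0044 0.0051]
t 5.6 P [0.4941 0.1153 0.2639] rpy [179.6 -39.7  -7.4] F [ 0.3  0.4 -1.6] w 0.509 q [ 0.22 -0.18 -0.71  2.32  0.65  0.48 -2.73]
 shift [ 0.0354 -0.0101  0.1246] turn [0.0034 0.0044 0.0051]
```

>>> {"method": "step_arm", "body": {"commands": [[0.009, -0.0025, 0.015, 0.003, 0.004, 0.005, -1], [0.009, -0.0025, 0.015, 0, 0, 0, -1], [0.009, -0.0025, 0.015, 0, 0, 0, -1], [0.0082, -0.0024, 0.01, 0, 0, 0, -1], [0, 0, 0, 0, 0, 0, -1]]}}

```text
t: 6.22
tool_pos: [0.5542, 0.1129, 0.2547]
eef_rot: [-3.134, -0.696, -0.144]
contact_force: [-0.5, -0.1, -0.5]
gripper_width: 0.511
grip_force: 60.9
```

```bash
python3 -c "
from h import *
go([.6013,.1106,.1906],rot(-7.8,40))
c=cams.get_image('top');a=cv2.resize(c['frame'][120:200,180:300],None,fx=4.5,fy=4.5,interpolation=2)
c=cams.get_image('scene');b=cv2.resize(c['frame'][190:320,180:290],None,fx=3.4,fy=3.4,interpolation=2)
h=max(a.shape[0],b.shape[0]);p=lambda i:np.pad(i,((0,h-i.shape[0]),(0,0),(0,0)))
im=np.hstack([p(a)[:, :430+0],p(b)[:, :370]]);print(im.shape);save(im,'g2')"
```

```text
t 6.225 P [0.5542 0.1129 0.2547] rpy [-179.5  -39.9   -8.2] F [-0.5 -0.1 -0.5] w 0.511 q [ 0.72 -0.   -1.16  2.22  0.86  0.47 -2.85]
 shift [-0.005  -0.0038  0.0793] turn [-0.0031  0.0026 -0.0059]
(442, 800, 3)
```

View pics/g2.png

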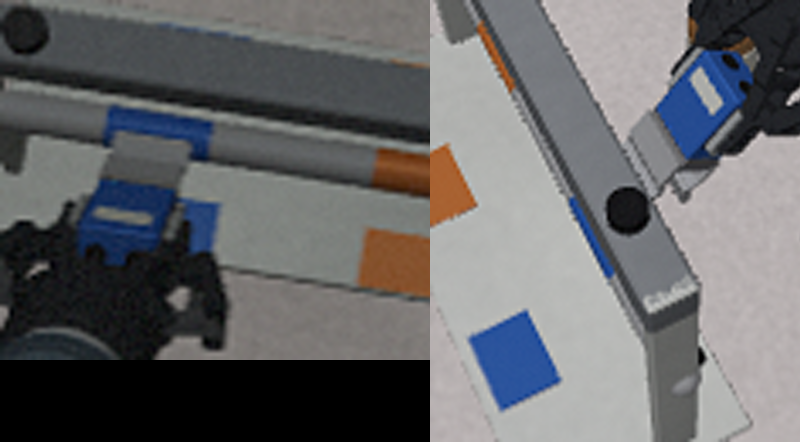

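The top view shows the blue holder lined up with the blue band but still in front of it. Joint 7 has reached its limit, so I'll back off and turn the tool half a turn, since the holder looks the same that way.

>>> {"method": "step_arm", "body": {"commands": [[0, 0, -0.02, 0, 0, -0.05, -1], [0, 0, -0.03, 0, 0, -0.15, -1], [0, 0, 0, 0, 0, -0.18, -1], [0, 0, 0, 0, 0, -0.18, -1], [0, 0, 0, 0, 0, -0.18, -1], [0, 0, 0, 0, 0, -0.18, -1], [0, 0, 0, 0, 0, -0.18, -1], [0, 0, 0, 0, 0, -0.18, -1], [0, 0, 0, 0, 0, -0.18, -1], [0, 0, 0, 0, 0, -0.18, -1], [0, 0, 0, 0, 0, -0.18, -1], [0, 0, 0, 0, 0, -0.18, -1], [0, 0, 0, 0, 0, -0.18, -1], [0, 0, 0, 0, 0, -0.18, -1], [0, 0, 0, 0, 0, -0.18, -1], [0, 0, 0, 0, 0, -0.18, -1], [0, 0, 0, 0, 0, -0.18, -1], [0, 0, 0, 0, 0, -0.18, -1], [0, 0, 0, 0, 0, -0.06, -1], [0, 0, 0, 0, 0, 0, -1]]}}

```text
t: 8.82
tool_pos: [0.5242, 0.1178, 0.2858]
eef_rot: [3.111, 0.694, 2.96]
contact_force: [0.5, 0.1, -0.8]
gripper_width: 0.512
grip_force: 60.9
```

```bash
cat >> h.py <<'E'
def rot2(yaw,tilt=0): return rot(yaw,tilt)*R.from_euler('z',180,degrees=True)
E
python3 -c "
from h import *
go([.5631,.1158,.2366],rot2(-7.8,40))
go([.6013,.1106,.1906],rot2(-7.8,40))"
```

```text
t 8.825 P [0.5242 0.1178 0.2858] rpy [178.2  39.7 169.6] F [ 0.5  0.1 -0.8] w 0.512 q [ 0.13 -0.14 -0.6   2.25  0.65  0.52  0.42]
 shift [0.0018 0.0031 0.0627] turn [ 0.0011 -0.0041 -0.0353]
t 8.825 P [0.5242 0.1178 0.2858] rpy [178.2  39.7 169.6] F [ 0.5  0.1 -0.8] w 0.512 q [ 0.13 -0.14 -0.6   2.25  0.65  0.52  0.42]
 shift [0.0016 0.0031 0.1227] turn [ 0.0011 -0.0041 -0.0353]
```

>>> {"method": "step_arm", "body": {"commands": [[0.001, 0.0015, 0.02, 0.001, -0.004, -0.035, -1], [0.0008, 0.0016, 0.02, 0, 0, 0, -1], [0, 0, 0.02, 0, 0, 0, -1], [0, 0, 0.01, 0, 0, 0, -1], [0, 0, 0, 0, 0, 0, -1], [0, 0, 0, 0, 0, 0, -1]]}}

```text
t: 9.57
tool_pos: [0.5682, 0.1147, 0.2314]
eef_rot: [-3.142, 0.699, 3.005]
contact_force: [0.1, 0.1, -1.3]
gripper_width: 0.505
grip_force: 61.0
```

```bash
python3 -c "
from h import *
go([.6013,.1106,.1906],rot2(-7.8,40))
c=cams.get_image('top');a=c['frame'][120:200,180:300];save(a,'g3',6.5)
P,Q,s=pose()
for h in(.053,.0783,-.0267): print(proj(c,P+Q.apply([0,0,h])))
print('tips top',[((q-[180,120])*6.5).round() .tolist() for q in proj(c,[P+Q.apply([sx*.024,sy*.022,.0783]) for sx in(-1,1) for sy in(-1,1)])])
print('band',[((q-[180,120])*6.5).round() .tolist() for q in proj(c,[[.6351,.106,.1625],[.6128,-.0555,.1625]])])
"
```

```text
t 9.575 P [0.5682 0.1147 0.2314] rpy [-180.    40.   172.2] F [ 0.1  0.1 -1.3] w 0.505 q [ 0.16  0.06 -0.63  2.22  1.03  0.47  0.13]
 shift [0.0007 0.0004 0.0527] turn [-0.0004  0.0007 -0.0005]
[[211.79770514 157.94322866]]
[[213.5450346  153.74630359]]
[[205.81130931 172.34934083]]
tips top [[277.0, 175.0], [169.0, 158.0], [266.0, 280.0], [161.0, 263.0]]
band [[226.0, 185.0], [616.0, 249.0]]
```

View pics/g3.png

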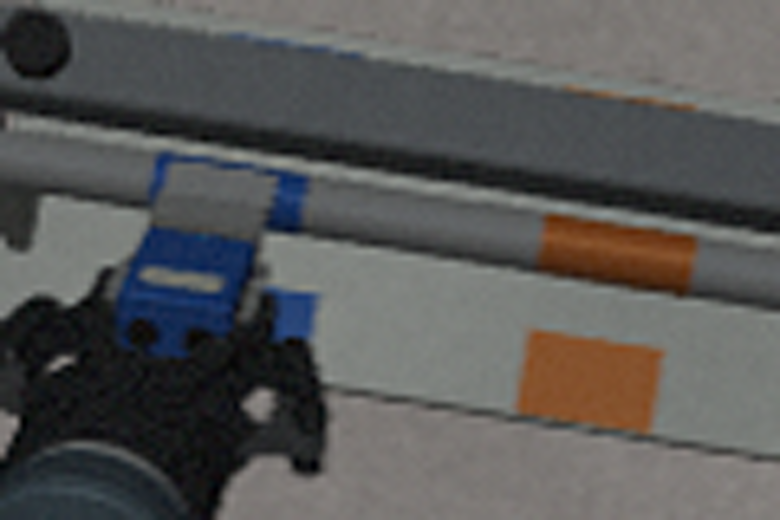

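The projected tips match the picture, at (169,158) and (277,175), and the band centre is near (229,190), so it is aligned. I'll push on.

>>> {"method": "step_arm", "body": {"commands": [[0.0004, 0.0002, 0.01, 0, 0, 0, -1], [0.0003, 0.0002, 0.01, 0, 0, 0, -1], [0, 0, 0.008, 0, 0, 0, -1], [0, 0, 0.005, 0, 0, 0, -1], [0, 0, 0.005, 0, 0, 0, -1], [0, 0, 0.004, 0, 0, 0, -1]]}}

```text
t: 10.38
tool_pos: [0.5937, 0.1124, 0.1989]
eef_rot: [3.141, 0.699, 3.005]
contact_force: [-6.3, 1.0, 2.8]
gripper_width: 0.504
grip_force: 61.8
```

>>> {"method": "step_arm", "body": {"commands": [[0, 0, 0.004, 0, 0, 0, -1], [0, 0, 0.004, 0, 0, 0, -1], [0, 0, 0.003, 0, 0, 0, -1], [0, 0, 0, 0, 0, 0, -1]]}}

```text
t: 10.88
tool_pos: [0.6007, 0.1104, 0.1902]
eef_rot: [-3.139, 0.699, 3.006]
contact_force: [-11.5, -0.2, 6.6]
gripper_width: 0.508
grip_force: 62.6
```

```bash
python3 -c "
from h import *
go([.6013,.1106,.1906],rot2(-7.8,40))
P,Q,s=pose();print('Ftool',Q.inv().apply(s['contact_force']).round(1))"
```

```text
t 10.875 P [0.6007 0.1104 0.1902] rpy [-179.9   40.   172.2] F [-11.5  -0.2   6.6] w 0.508 q [ 0.13  0.2  -0.59  2.19  1.28  0.47 -0.08]
 shift [-0.0007  0.0003  0.    ] turn [-0.0019  0.0006  0.0007]
Ftool [  4.5  -1.8 -12.3]
```

>>> {"method": "step_arm", "body": {"commands": [[0, 0, 0.003, 0, 0, 0, -1], [0, 0, 0.003, 0, 0, 0, -1], [0, 0, 0, 0, 0, 0, -1]]}}

```text
t: 11.25
tool_pos: [0.6019, 0.1105, 0.1894]
eef_rot: [-3.129, 0.705, 3.013]
contact_force: [-54.2, -5.0, 48.4]
gripper_width: 0.505
grip_force: 67.0
```

```bash
python3 -c "
from h import *
go([.6013,.1106,.1906],rot2(-7.8,40))
P,Q,s=pose();print('Ftool',Q.inv().apply(s['contact_force']).round(1))"
```

```text
t 11.25 P [0.6019 0.1105 0.1894] rpy [-179.3   40.4  172.6] F [-54.2  -5.   48.4] w 0.505 q [ 0.13  0.2  -0.59  2.19  1.31  0.48 -0.09]
 shift [-0.0003  0.     -0.0013] turn [-0.0076  0.0068  0.0058]
Ftool [  9.1 -12.8 -71.2]
```

The force rose sharply to 71 N after 1.3 mm, so the saddle is home. I'll relieve the push, open and retreat.

>>> {"method": "step_arm", "body": {"commands": [[0, 0, -0.004, 0, 0, 0, -1], [0, 0, 0, 0, 0, 0, 1], [0, 0, 0, 0, 0, 0, 1], [0, 0, 0, 0, 0, 0, 1], [0, 0, 0, 0, 0, 0, 1], [0, 0, -0.02, 0, 0, 0, 1], [0, 0, -0.04, 0, 0, 0, 1], [0, 0, -0.05, 0, 0, 0, 1], [0, 0, -0.02, 0, 0, 0, 1], [0, 0, 0, 0, 0, 0, 1]]}}

```text
t: 12.5
tool_pos: [0.5205, 0.122, 0.29]
eef_rot: [3.142, 0.703, 3.005]
contact_force: [0.1, 0.3, -0.4]
gripper_width: 0.999
grip_force: 0.0
```

```bash
python3 -c "
from h import *
go([.464,.166,.22],rot2(-23.1))
c=cams.get_image('top');a=cv2.resize(c['frame'][120:220,170:300],None,fx=3.3,fy=3.3,interpolation=2)
d=cams.get_image('scene');b=cv2.resize(d['frame'][190:290,190:300],None,fx=3.3,fy=3.3,interpolation=2)
save(np.hstack([a,b]),'g4')
b0=np.array([.6351,.106,.15])
X=[b0-rot(-7.8,40).apply([sx*.017,sy*.022,.08]) for sx in(-1,1) for sy in(-1,1)]
print(((proj(c,X)-[170,120])*3.3).round(),((proj(d,X)-[190,190])*3.3+[429,0]).round())"
```

```text
t 12.5 P [0.5205 0.122  0.29  ] rpy [180.   40.3 172.2] F [ 0.1  0.3 -0.4] w 0.999 q [ 0.18 -0.16 -0.66  2.25  0.64  0.52  0.45]
 shift [0.0925 0.0359 0.0134] turn [0.0938 0.6985 0.2557]
[[161. 127.]
 [104. 117.]
 [157. 165.]
 [101. 156.]] [[596. 127.]
 [626. 179.]
 [631. 127.]
 [661. 178.]]
```

View pics/g4.png

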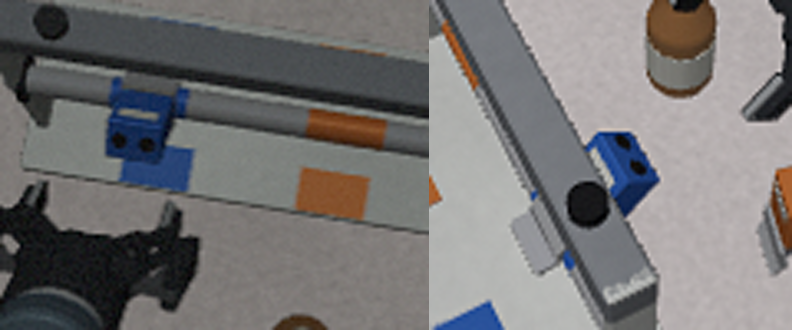

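Blue sits centred on its band: equal blue shows at (117,95) and (183,105), and it is square and leaning out. Orange is next.

>>> {"method": "step_arm", "body": {"commands": [[0, 0, 0, 0.0188, 0.14, 0.051, 1], [0, 0, 0, 0.0188, 0.14, 0.051, 1], [0, 0, 0, 0.0188, 0.14, 0.051, 1], [0, 0, 0, 0.0188, 0.14, 0.051, 1], [0, 0, 0, 0.0188, 0.14, 0.051, 1], [0.0346, 0.0092, 0.045, 0, 0, 0, 1], [0.0346, 0.0092, 0.045, 0, 0, 0, 1], [0, 0, 0, 0, 0, 0, 1], [0, 0, 0, 0, 0, 0, 1]]}}

```text
t: 13.72
tool_pos: [0.4636, 0.1649, 0.1973]
eef_rot: [-3.138, -0.007, 2.738]
contact_force: [0.0, -1.1, 0.4]
gripper_width: 1.002
grip_force: 0.0
```

```bash
python3 -c "
from h import *
go([.464,.166,.0765],rot2(-23.1))"
```

```text
t 13.725 P [0.4636 0.1649 0.1973] rpy [-179.8   -0.4  156.9] F [ 0.  -1.1  0.4] w 1.002 q [ 0.08  0.19 -0.55  1.99  0.12  0.99  0.64]
 shift [-0.0007  0.0016  0.1208] turn [-0.0033 -0.0066 -0.0005]
```

>>> {"method": "step_arm", "body": {"commands": [[-0.0003, 0.0008, 0.04, -0.003, -0.006, 0, 1], [-0.0002, 0.0006, 0.04, 0, 0, 0, 1], [0, 0, 0.028, 0, 0, 0, 1], [0, 0, 0.0128, 0, 0, 0, 1], [0, 0, 0, 0, 0, 0, -1], [0, 0, 0, 0, 0, 0, -1], [0, 0, 0, 0, 0, 0, -1], [0, 0, 0, 0, 0, 0, -1], [0, 0, 0, 0, 0, 0, -1], [0, 0, 0, 0, 0, 0, -1]]}}

```text
t: 14.98
tool_pos: [0.4656, 0.1671, 0.079]
eef_rot: [3.139, 0.004, 2.738]
contact_force: [0.0, -0.1, 6.3]
gripper_width: 0.508
grip_force: 63.9
```

>>> {"method": "step_arm", "body": {"commands": [[0, 0, -0.03, 0, 0, 0, -1], [0, 0, -0.05, 0, 0, 0, -1], [0, 0, -0.06, 0, 0, 0, -1], [0, 0, -0.05, 0, 0, 0, -1], [-0.0174, -0.0301, 0, 0, 0, 0, -1], [-0.0174, -0.0301, 0, 0, 0, 0, -1], [-0.0174, -0.0301, 0, 0, 0, 0, -1], [-0.0174, -0.0301, 0, 0, 0, 0, -1], [-0.0174, -0.0301, 0, 0, 0, 0, -1], [-0.0174, -0.0301, 0, 0, 0, 0, -1], [0, 0, 0, 0, 0, -0.134, -1], [0, 0, 0, 0, 0, -0.134, -1], [0, 0, 0, 0, -0.14, 0, -1], [0, 0, 0, 0, -0.14, 0, -1], [0, 0, 0, 0, -0.14, 0, -1], [0, 0, 0, 0, -0.14, 0, -1], [0, 0, 0, 0, -0.138, 0, -1], [0, 0, 0, 0, 0, 0, -1]]}}

```text
t: 17.23
tool_pos: [0.4842, -0.041, 0.2629]
eef_rot: [-3.139, 0.69, 3.007]
contact_force: [-0.3, -0.2, -1.5]
gripper_width: 0.511
grip_force: 63.5
```

```bash
python3 -c "
from h import *
go([.5402,-.0456,.2374],rot2(-7.8,40))"
```

```text
t 17.225 P [ 0.4842 -0.041   0.2629] rpy [-179.9   39.5  172.3] F [-0.3 -0.2 -1.5] w 0.511 q [ 0.41 -0.27 -0.43  2.41  0.02  0.3   1.37]
 shift [-0.027   0.003   0.0554] turn [-0.0012 -0.0083  0.0015]
```

>>> {"method": "step_arm", "body": {"commands": [[-0.007, 0.0008, 0.014, -0.001, -0.008, 0.0015, -1], [-0.007, 0.0008, 0.014, 0, 0, 0, -1], [-0.007, 0.0008, 0.014, 0, 0, 0, -1], [-0.006, 0.0006, 0.0134, 0, 0, 0, -1], [0, 0, 0, 0, 0, 0, -1], [0, 0, 0, 0, 0, 0, -1]]}}

```text
t: 17.98
tool_pos: [0.5456, -0.0455, 0.243]
eef_rot: [3.138, 0.706, 3.003]
contact_force: [-0.0, 0.3, -1.3]
gripper_width: 0.508
grip_force: 63.5
```

```bash
python3 -c "
from h import *
go([.5784,-.0508,.1914],rot2(-7.8,40))
c=cams.get_image('top');save(c['frame'][130:210,240:340],'g5',7)
P,Q,s=pose()
print('tips',[((q-[240,130])*7).round() .tolist() for q in proj(c,[P+Q.apply([sx*.024,sy*.022,.079]) for sx in(-1,1) for sy in(-1,1)])])
print('band axis',[((q-[240,130])*7).round() .tolist() for q in proj(c,[[.6128,-.0555,.15]])])
"
```

```text
t 17.975 P [ 0.5456 -0.0455  0.243 ] rpy [179.8  40.5 172. ] F [-0.   0.3 -1.3] w 0.508 q [ 0.63 -0.09 -0.66  2.31  0.31  0.21  1.11]
 shift [ 0.0082 -0.001   0.0608] turn [ 0.0017  0.008  -0.002 ]
tips [[306.0, 182.0], [189.0, 162.0], [285.0, 294.0], [170.0, 275.0]]
band axis [[242.0, 206.0]]
```

View pics/g5.png

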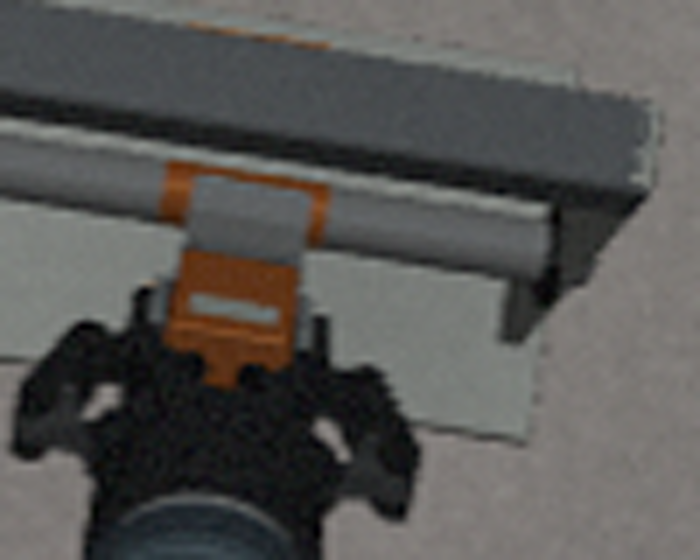

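The orange holder is lined up with its band: the band runs x 165–327 and the clip x 190–308. I'll correct the offset and push.

>>> {"method": "step_arm", "body": {"commands": [[0.004, -0.0005, 0.005, 0.002, 0.008, -0.002, -1], [0.0035, -0.0005, 0.01, 0, 0, 0, -1], [0, 0, 0.01, 0, 0, 0, -1], [0, 0, 0.01, 0, 0, 0, -1], [0, 0, 0.006, 0, 0, 0, -1], [0, 0, 0.005, 0, 0, 0, -1], [0, 0, 0.004, 0, 0, 0, -1], [0, 0, 0, 0, 0, 0, -1]]}}

```text
t: 19.02
tool_pos: [0.5726, -0.0495, 0.2014]
eef_rot: [-3.14, 0.702, 3.008]
contact_force: [0.8, -0.4, 1.1]
gripper_width: 0.512
grip_force: 63.3
```

```bash
python3 -c "
from h import *
go([.5784,-.0508,.1914],rot2(-7.8,40))
P,Q,s=pose();print('Ftool',Q.inv().apply(s['contact_force']).round(1))"
```

```text
t 19.025 P [ 0.5726 -0.0495  0.2014] rpy [-179.9   40.2  172.3] F [ 0.8 -0.4  1.1] w 0.512 q [ 0.67  0.08 -0.72  2.29  1.05  0.19  0.42]
 shift [ 0.0019 -0.0005  0.0114] turn [0.0003 0.0039 0.0019]
Ftool [-1.3 -0.3 -0.2]
```

>>> {"method": "step_arm", "body": {"commands": [[0.0005, 0, 0.004, 0, 0.003, 0, -1], [0.0005, 0, 0.004, 0, 0, 0, -1], [0, 0, 0.004, 0, 0, 0, -1], [0, 0, 0.002, 0, 0, 0, -1], [0, 0, 0, 0, 0, 0, -1]]}}

```text
t: 19.65
tool_pos: [0.5809, -0.0506, 0.1914]
eef_rot: [-3.138, 0.701, 3.009]
contact_force: [-15.3, 1.2, 20.8]
gripper_width: 0.512
grip_force: 64.2
```

```bash
python3 -c "
from h import *
go([.5784,-.0508,.1914],rot2(-7.8,40))
P,Q,s=pose();print('Ftool',Q.inv().apply(s['contact_force']).round(1))"
```

```text
t 19.65 P [ 0.5809 -0.0506  0.1914] rpy [-179.8   40.2  172.4] F [-15.3   1.2  20.8] w 0.512 q [ 0.63  0.12 -0.69  2.28  1.21  0.2   0.27]
 shift [ 0.0019 -0.0005 -0.0015] turn [-0.0012  0.0033  0.0028]
Ftool [ -1.7  -1.  -25.8]
```

>>> {"method": "step_arm", "body": {"commands": [[0, 0, 0.002, 0, 0, 0, -1], [0, 0, 0.002, 0, 0, 0, -1], [0, 0, 0, 0, 0, 0, -1]]}}

```text
t: 20.02
tool_pos: [0.5816, -0.0511, 0.1908]
eef_rot: [-3.13, 0.705, 3.013]
contact_force: [-60.1, 5.9, 63.9]
gripper_width: 0.51
grip_force: 71.3
```

```bash
python3 -c "
from h import *
go([.5784,-.0508,.1914],rot2(-7.8,40))
P,Q,s=pose();print('Ftool',Q.inv().apply(s['contact_force']).round(1))"
```

```text
t 20.025 P [ 0.5816 -0.0511  0.1908] rpy [-179.3   40.4  172.7] F [-60.1   5.9  63.9] w 0.51 q [ 0.62  0.12 -0.68  2.28  1.25  0.2   0.23]
 shift [ 0.002  -0.0001 -0.0025] turn [-0.0069  0.0066  0.0061]
Ftool [  4.5  -2.9 -87.8]
```

It is at a hard stop, so I'll release and retreat.

>>> {"method": "step_arm", "body": {"commands": [[0, 0, -0.004, 0, 0, 0, -1], [0, 0, -0.001, 0, 0, 0, 1], [0, 0, 0, 0, 0, 0, 1], [0, 0, 0, 0, 0, 0, 1], [0, 0, 0, 0, 0, 0, 1], [0, 0, -0.02, 0, 0, 0, 1], [0, 0, -0.04, 0, 0, 0, 1], [0, 0, -0.05, 0, 0, 0, 1], [0, 0, -0.05, 0, 0, 0, 1], [0, 0, 0, 0, 0, 0, 1], [0, 0, 0, 0, 0, 0, 1]]}}

```text
t: 21.4
tool_pos: [0.5189, -0.0529, 0.2567]
eef_rot: [-3.106, 0.682, 3.008]
contact_force: [0.4, 0.5, -0.6]
gripper_width: 0.999
grip_force: 0.0
```

```bash
python3 -c "
from h import *
c=cams.get_image('top');a=cv2.resize(c['frame'][120:220,180:320],None,fx=3.3,fy=3.3,interpolation=2)
d=cams.get_image('scene');b=cv2.resize(d['frame'][170:290,185:285],None,fx=3.3,fy=3.3,interpolation=2)
a=np.pad(a,((0,b.shape[0]-a.shape[0]),(0,0),(0,0)));save(np.hstack([a,b]),'g6')
go([0,0,0])"
```

```text
t 21.5 P [ 0.5188 -0.0529  0.2559] rpy [-178.    39.   172.3] F [-0.3 -0.5 -0.7] w 1.002 q [ 0.66 -0.18 -0.67  2.33  0.12  0.28  1.28]
 shift [ 0.5661 -0.0217 -0.1282] turn
```

View pics/g6.png

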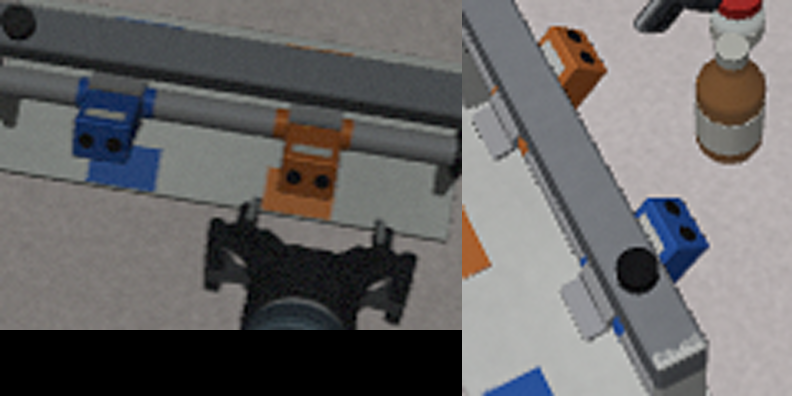

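Both holders are home, with band colour showing on both sides of each: blue at (83,90) and (149,102), orange at (281,122) and (346,133). Both lean out, and the gripper is clear.

```bash
python3 -c "
from h import *
print(env.close_job())"
```

```text
the job is handed in; nothing more can be done
None
```

Both holders are snapped fully home on the bands of their own colour, square to the rail and leaning out about 40° towards the robot. I handed the job in at about 21.5 s of robot time, and the lamp bar, bottle, jar, slide box and beaker were not touched.

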